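# Clear the offcut and clamp a new blank on the engraving router

### The job

An offcut from the last job is lying where the next workpiece goes, under the spindle of the small engraving router: take it out and put it in the open scrap tray. Then lay the clear acrylic blank flat on the router bed, home against the rear stop and the two side stops, and swing the cam lever fully over to clamp it. Do not bump the spindle or its bit, and leave the spanner, the brush and the bottle where they lie or stand.

Things in the scene. Friction and masses are not known exactly. Their poses are not given: they have to be found in the camera images.
- router: Desktop engraving router, fixed, 340 long (x) x 330 wide (y), 304 high with the lift motor. Origin: centre of its footprint on the bench; +x from its open front to its rear, +y to its left, z up. Its front faces the robot within 0.15 rad. Slotted aluminium bed, top 70 above the bench, x -150 to +45, y -120 to +120. Black gantry side plates at y = +-165, 12 thick, x +35 to +135, 250 high.
- nest (a point): Where the centre of the blank lies when it is fully home on the bed against all stops: router x = -23, y = 0, 79 mm above the bench (9 above the bed). Axes as the router's; the blank's 90 mm length lies along x.
- rear_stop (a point): Steel rear stop on the bed, 10 mm high; this point: middle of its front face, half-way up, router x = +22, y = -2, 5 above the bed. The face is 60 wide along y; the stop is 16 thick, behind it. The blank's far end goes flat against it.
- side_stops (a point): Midway between the two steel side stops on the +y side of the blank's place, in the plane of their faces that look to router -y: router x = -23.5, y = +28, 4 above the bed. Each is 8 high, 18 long (x), 16 thick; centres at router x = +11 and -58, so 51 mm between them are free for a finger. The blank's +y side goes flat against both.
- bit_tip (a point): Tip of the bit, 3 mm thick, 65 mm above the bed, at router x = +7, y within 25 mm of 0. Above it on the same axis: collet nut 16 diameter from 90 mm above the bed, then the spindle motor, 44 diameter, from 110 to 182. Not to be bumped.
- holder_front (a point): Middle of the front face of the black block that holds the spindle motor: 26 mm in front (-x) of the bit's axis, 140 above the bed; the block is 56 wide (y), from 120 to 160 above the bed. Nothing hangs over the bed farther forward. The carriage and the lift motor, up to 234 above the bed, stand behind the bit's axis. Not to be bumped.
- cam (a joint): Angle of the cam clamp's lever, rad: 0 open (along router +y), grows counter-clockwise seen from above to 1.57, fully over at its stop (along router -x). Starts at 0 to 0.2; stays where left (1.5 N at the grip moves it). Its disc, 32 wide, 14 high, at first leaves the blank 6 to 8 mm of play from the rear stop; swung over, it pushes the blank home and towards the side stops and presses on it.
- cam_pivot (a point): On the cam's turning axis, at lever height, 87 mm above the bench (17 above the bed); router x = -92, y = +20. The lever is a bar 12 wide, 5 thick, its top 19.5 above the bed. The disc under it sits 8 mm off this axis: to router -y when open, to +x (the rear) when fully over.
- cam_grip (a point): Middle of the upright round black grip at the end of the lever, 15 diameter and 30 high (19.5 to 49.5 above the bed), 65 mm from the pivot axis.
- offcut_center (a point): Offcut of clear acrylic lying on the bed in the place of the blank: block 40 long (its own x from -17 to +23) x 34 wide (y) x 18 high, with a 10 mm long, 9 mm high step at the -x end (whole length 50). This point is half-way up (9 mm above its underside). Own x within 0.5 rad of the router's x. 25 to 50 g.
- blank_center (a point): Clear acrylic blank, 90 long (own x) x 56 wide (own y) x 18 thick, about 110 g, lying flat on the bench beside the router on one side or the other, its length within 0.35 rad of the robot's x. This point is its centre.
- bin_floor (a point): Grey open scrap tray, fixed, 130 (own x) x 110 (own y) x 55 high, walls 4 mm; on the bench on the other side of the router from the blank. This point is the centre of its inner floor, 4 mm above the bench.
- spanner: Bystander: flat steel spanner 5 mm thick, about 115 long, lying lengthwise on the right (-y) side of the router bed.
- brush: Bystander: bench brush lying on the bench at the right, beyond the right-hand place of the blank or tray.
- oil: Bystander: small upright white bottle, 42 diameter, 115 high, on the bench at the left, beyond the left-hand place.
There are look-alikes about, which are no part of the job. What is shaped like the part that bears bin_floor but blue is not meant. Leave any pink look-alike of the part that bears offcut_center alone.

How it is judged:
By the outcome, as a careful person would: the job done as asked, in the order asked, and still so for the second after the job is handed in, with the robot touching nothing.
It also fails if it takes over 72 s, if anything falls off the work surface, if the arm or the gripper's body presses on something with over 40 N, if the wrist force passes 120 N, or if a joint passes its speed limit or range.

### The arm

A 6-joint arm with a two-finger parallel gripper is mounted at the origin on the work surface. World frame = base frame: x ahead of the robot, y to its left, z up, the work surface at z = 0. Lengths are in mm, angles in rad, forces in N, time in s.
With the tool pointing down it reaches from about 325 to 1000 mm from the base axis. Payload 5.1 kg.
Tool frame: the origin (TCP) lies where the fingers leave the gripper's body, on its centre line; the fingertips stand 73 mm ahead of it and the grasp point (between the pads) lies 54 mm ahead of it; z points along the fingers, y is the direction in which the jaws open and shut (so a half turn about z gives the same grasp; the last joint's range is limited). The gripper opens to 85 mm and grips with 20 to 120 N. Pads are 22 mm wide; open, the fingers measure 114 mm over their backs; the gripper's body (76 mm by 85 mm) begins 54 mm behind the grasp point. The pads swing forward as they close: fully open they stand 13 mm farther back than shut.
Start: joints at [-1.388, 0.124, 1.65, -0, 1.367, -0.083], TCP at [170.71, -627.171, 303.922] pointing down, gripper open.
Joint ranges: [-2.61, 2.61], [-1.02, 2.33], [0.03, 2.71], [-1.35, 4.49], [0.32, 2.68], [-2.91, 2.91]. Speed limits (rad/s): [2.57, 2.57, 3.14, 3.14, 3.14, 3.14].

### API

Orientations are given as a unit quaternion [w, x, y, z].
In Python, from rig import manip, capture gives the robot as it stands.
- The arm moves only by the tool drive_tool, never from a script. Its argument "commands" is text: rows parted by semicolons, each of 7 numbers parted by spaces: the shift along the tool's x, y, z in mm, then the turn, a rotation vector about the tool's x, y, z in rad, then the opening, from 0 (shut) to 1 (fully open). A call has exactly 8 rows; each row shifts and turns the commanded pose from where the row before left it, along the tool's axes as they then stand; what a row does not reach is not made up. A row lasts 1/10 s, in which the tool goes at most 50 mm and 8.59 degrees, less where a joint would pass 70% of its speed; a pose out of reach is approached as far as the arm can. A call is refused whole if a number of a shift passes 50 or a number of a turn 0.15, either way. A call with a gripper value outside its range is refused whole. The fingers move at their own pace and stop on an object; "squeeze" is the grip in N (left out, the last holds). Time passes only in rows, so rows that do not move let the fingers close, or fill a call up. It gives the time, the measured TCP pose, the force and the opening at its end, in the units of the state.
- manip.get_state(): the state, without advancing time (a new reading comes with each control period).
- capture(name): name is "scene" or "side" or "wrist"; returns a dict with "img" (384x512x3 uint8, red, green, blue), "camera_matrix" (3x3 intrinsics, pixels), "k1" (the pictures are not rectified: a ray, as slopes to the right and down, at radius r is drawn at 1 + k1 r^2 times it, then the intrinsics apply), "eye" and "attitude" of the camera in the world. Camera axes: x right, y down, z forward; pixel columns grow to the right and rows downward; lengths in mm; the calibration is good to about 2 mm. A picture is of the moment at which its call begins. There is no depth.
- manip.job_done(): hands the job in, once; it reports no verdict.
The state is a dict: "t": time; "qpos": joint angles; "joint_vel": joint speeds; "joint_torque": joint torques, N m; "tool_pos": TCP position; "ee_rot": TCP orientation; "wrist_force": force on the tool from outside, world axes, zero at the start; "wrist_torque": the same for the moment, N m; "gripper_width": opening from 0.0 (shut) to 1.0 (fully open).
Only numpy, scipy, OpenCV 4.12 (cv2) and the standard library are available. Lean on these libraries where they do the work, as an engineer would, in place of code of your own. Each camera call takes 0.05 s, during which the arm holds its last target. There are 200 camera calls.

## Working session

There is one attempt and no reset: what is moved stays moved. The work goes in short steps, Python scripts to look and compute and a tool call to move; the robot and the scene stay as the last step left them, time stands still between calls to the robot, and variables do not carry over. Pictures are saved under pics/ and viewed, about 8 in all and at most 12, crops included, and the job is handed in when it is done.

Besides the shell and the picture viewer there is one more tool, called after "Call:" as name(argument=value, ...) on one line, values as JSON. drive_tool: Moves the arm, as the interface text tells. Its arguments: {"type":"object","properties":{"commands":{"type":"string"},"squeeze":{"type":"number"}},"required":["commands"]}

```bash
ls; mkdir -p pics; python3 - <<'E'
from rig import manip,capture
import cv2
s=manip.get_state();print(s)
for n in("scene","side","wrist"):
    c=capture(n);cv2.imwrite(f"pics/{n}0.png",c["img"][:,:,::-1]);print(n,c["camera_matrix"],c["k1"],c["eye"],c["attitude"])
E
```

```text
pics
{'t': 0.0, 'qpos': array([-1.38763221e+00,  1.24459108e-01,  1.65164630e+00, -1.99185069e-05,
        1.36751012e+00, -8.25930093e-02]), 'joint_vel': array([ 0.00063527,  0.00143513,  0.00223393,  0.000731  ,  0.00061123,
       -0.00022465]), 'joint_torque': array([-1.25458122e-03, -4.23612034e+01, -3.65450943e+01, -2.03083800e-04,
        6.93612703e-03,  3.03308578e-07]), 'tool_pos': array([ 170.60512646, -626.73881774,  302.69901931]), 'ee_rot': array([-1.00966388e-03,  9.91183851e-01,  1.32489809e-01, -6.05788249e-05]), 'wrist_force': array([-0.47815647, -0.21936612, -0.4658869 ]), 'wrist_torque': array([0.01002915, 0.01189547, 0.03288207]), 'gripper_width': 0.9964565112845393}
scene [[401.02586525   0.         253.81198016]
 [  0.         401.02586525 193.70813717]
 [  0.           0.           1.        ]] -0.08947706403074009 [ 922.10063822  513.33697182 1200.84309702] [-0.09045793  0.32924271  0.90517916 -0.25311515]
side [[426.02406854   0.         255.70844316]
 [  0.         426.02406854 186.82717316]
 [  0.           0.           1.        ]] 0.007319344829981374 [233.58898074 875.89963709 681.14970951] [ 0.07299892 -0.12422908  0.86032616 -0.48895521]
wrist [[281.96906685   0.         256.01896354]
 [  0.         281.96906685 190.85871332]
 [  0.           0.           1.        ]] -0.0333756738768143 [ 238.56516813 -607.92335382  372.38789913] [ 0.11028184  0.78693117 -0.60104617 -0.08556138]
```

```bash
python3 - <<'E'
import cv2
a=cv2.imread("pics/scene0.png");cv2.imwrite("pics/scene0b.png",cv2.resize(a,(800,600),interpolation=cv2.INTER_CUBIC))
a=cv2.imread("pics/side0.png");cv2.imwrite("pics/side0b.png",cv2.resize(a,(800,600),interpolation=cv2.INTER_CUBIC))
E
```

```text
(no output)
```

View pics/scene0b.png

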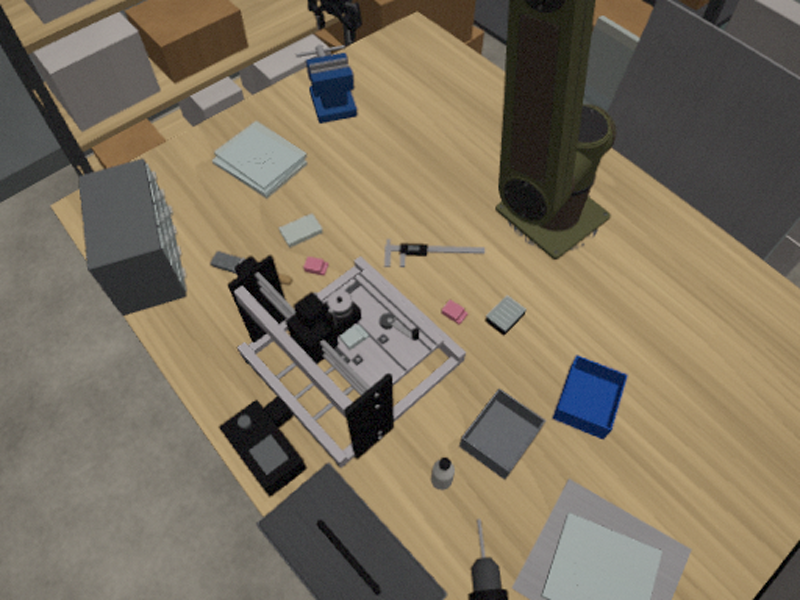

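View pics/side0b.png

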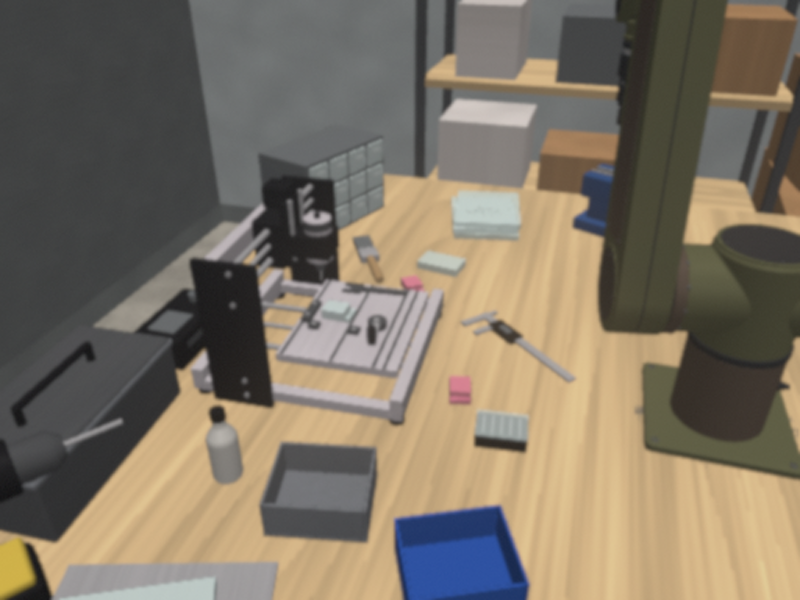

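Scene: router mid-picture (spindle ≈(330,320)), blank at (300,230) on the right, grey tray at (500,432) on the left, blue tray and pink blocks are decoys. Side view agrees: offcut on the bed at (337,310), cam at (375,325).

```bash
cat >h.py <<'E'
import numpy as np,cv2,json
from scipy.spatial.transform import Rotation as R
def rot(q): return R.from_quat([q[1],q[2],q[3],q[0]])
def back(c,px,z):
    """pixels (orig) -> world on plane z"""
    K=np.array(c["camera_matrix"]);px=np.atleast_2d(px).astype(float)
    z=np.broadcast_to(z,len(px))
    n=cv2.undistortPoints(px[:,None],K,np.array([c["k1"],0,0,0,0.]))[:,0] if 0 else und((px-K[:2,2])/K[0,0],c["k1"])
    d=rot(c["attitude"]).apply(np.c_[n,np.ones(len(n))])
    e=np.array(c["eye"]);return e+d*((z-e[2])/d[:,2])[:,None]
def und(p,k):
    u=p.copy()
    for _ in range(20): u=p/(1+k*(u**2).sum(1,keepdims=True))
    return u
def proj(c,P):
    p=rot(c["attitude"]).inv().apply(np.atleast_2d(P)-np.array(c["eye"]));u=p[:,:2]/p[:,2:]
    K=np.array(c["camera_matrix"]);return u*(1+c["k1"]*(u**2).sum(1,keepdims=True))*K[0,0]+K[:2,2]
def crop(img,x0,y0,w,h,s,fn):
    cv2.imwrite(fn,cv2.resize(img[y0:y0+h,x0:x0+w,::-1],None,fx=s,fy=s,interpolation=cv2.INTER_CUBIC))
E
python3 - <<'E'
from rig import manip,capture
from h import *
import pickle
c=capture("scene");pickle.dump(c,open("scene.pkl","wb"))
crop(c["img"],140,130,200,150,4,"pics/s1.png")
q=lambda l,z:print(back(c,np.array(l)/1.5625,z).round(0))
q([[300,229],[500,437],[464,355],[362,262]],[18,4,40,40])
E
```

```text
[[ 510. -344.   18.]
 [ 503.  327.    4.]
 [ 448.  159.   40.]
 [ 465. -160.   40.]]
```

View pics/s1.png

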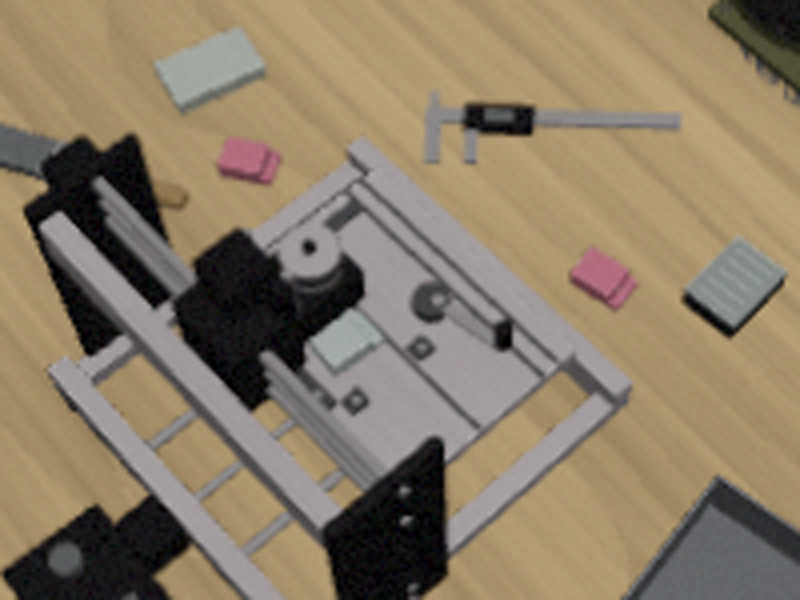

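Crop shows: offcut at (345,340), cam pivot ≈(440,298), grip ≈(503,325), side stops (421,348) and (356,400), spanner near (345,210), blank (210,68). I move over the router with the wrist camera on the robot's side for a finer look.

Call:
drive_tool(commands="32.6 -31.8 -1.7 0 0 0 1;32.6 -31.8 -1.7 0 0 0 1;32.6 -31.8 -1.7 0 0 0 1;32.6 -31.8 -1.7 0 0 0 1;32.6 -31.8 -1.7 0 0 0 1;32.6 -31.8 -1.7 0 0 0 1;32.6 -31.8 -1.7 0 0 0 1;32.6 -31.8 -1.7 0 0 0 1")

```text
t: 1.0
tool_pos: [356.0, -311.4, 317.5]
ee_rot: [0.0, 0.991, 0.132, 0.0]
wrist_force: [0.8, -0.5, -0.2]
gripper_width: 0.997
```

Call:
drive_tool(commands="32.6 -31.8 -1.7 0 0 0 1;32.6 -31.8 -1.7 0 0 0 1;32.6 -31.8 -1.7 0 0 0 1;32.6 -31.8 -1.7 0 0 0 1;32.6 -31.8 -1.7 0 0 0 1;32.6 -31.8 -1.7 0 0 0 1;32.6 -31.8 -1.7 0 0 0 1;32.6 -31.8 -1.7 0 0 0 1")

```text
t: 1.8
tool_pos: [540.9, 2.7, 331.2]
ee_rot: [0.0, 0.991, 0.133, 0.0]
wrist_force: [-0.2, -1.6, -0.6]
gripper_width: 1.002
```

Call:
drive_tool(commands="0 0 0 0 0 -0.122 1;0 0 0 0 0 -0.122 1;0 0 0 0 0 -0.122 1;0 0 0 0 0 -0.122 1;0 0 0 0 0 -0.122 1;0 0 0 0 0 -0.122 1;0 0 0 0 0 -0.122 1;0 0 0 0 0 -0.122 1")

```text
t: 2.6
tool_pos: [540.2, 0.8, 330.9]
ee_rot: [-0.0, 0.812, 0.584, -0.0]
wrist_force: [0.4, -0.2, 1.1]
gripper_width: 1.001
```

Call:
drive_tool(commands="0 0 0 0 0 -0.122 1;0 0 0 0 0 -0.122 1;0 0 0 0 0 -0.122 1;0 0 0 0 0 -0.122 1;0 0 0 0 0 -0.122 1;0 0 0 0 0 -0.122 1;0 0 0 0 0 -0.122 1;0 0 0 0 0 -0.122 1")

```text
t: 3.4
tool_pos: [540.2, 0.8, 330.8]
ee_rot: [-0.0, 0.443, 0.896, -0.0]
wrist_force: [0.4, -0.4, 0.1]
gripper_width: 0.998
```

Call:
drive_tool(commands="0 0 0 0 0 -0.122 1;0 0 0 0 0 -0.122 1;0 0 0 0 0 -0.122 1;0 0 0 0 0 -0.122 1;0 0 0 0 0 -0.122 1;0 0 0 0 0 -0.122 1;0 0 0 0 0 -0.122 1;0 0 0 0 0 -0.122 1")

```text
t: 4.2
tool_pos: [540.2, 0.8, 330.9]
ee_rot: [-0.0, -0.029, 1.0, 0.0]
wrist_force: [-0.5, -0.5, -0.5]
gripper_width: 1.001
```

```bash
python3 - <<'E'
from rig import manip,capture
from h import *
import pickle
c=capture("wrist");pickle.dump(c,open("w1.pkl","wb"))
crop(c["img"],0,0,512,384,1.5625,"pics/w1.png")
s=manip.get_state();print(s["tool_pos"],s["ee_rot"],s["qpos"],s["t"],c["eye"])
r=rot(s["ee_rot"]);print("cam in tool",r.inv().apply(np.array(c["eye"])-s["tool_pos"]),(r.inv()*rot(c["attitude"])).as_matrix().round(3))
E
```

```text
[540.19693209   0.77684498 330.89557495] [-2.08309449e-04 -3.00898748e-02  9.99547175e-01  2.34560505e-05] [-9.79459141e-02 -1.36004718e-01  1.86361161e+00 -6.75271645e-06
  1.41440496e+00 -1.72893002e+00] 4.25 [470.38386729  -2.68166724 400.5092847 ]
cam in tool [ 69.92357034   0.751317   -69.58465163] [[-0.003 -0.961 -0.276]
 [ 1.    -0.003 -0.001]
 [-0.    -0.276  0.961]]
```

View pics/w1.png

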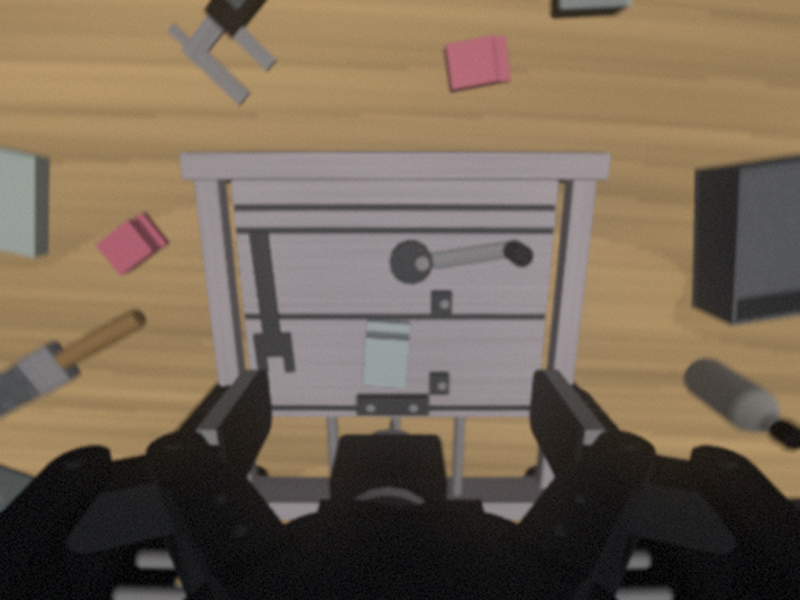

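View: offcut top approx. (366–410, 335–388) with its step to the front (row 320); side stops (441,303),(439,382); rear-stop front edge row ≈396, cols 357–428; cam pivot ≈(422,263), grip top ≈(515,250); spanner at cols 250–295. Enlarging for precision.

```bash
python3 - <<'E'
from h import *
import pickle
c=pickle.load(open("w1.pkl","rb"))
crop(c["img"],145,140,210,135,3.8,"pics/w1c.png")
E
```

```text
(no output)
```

View pics/w1c.png

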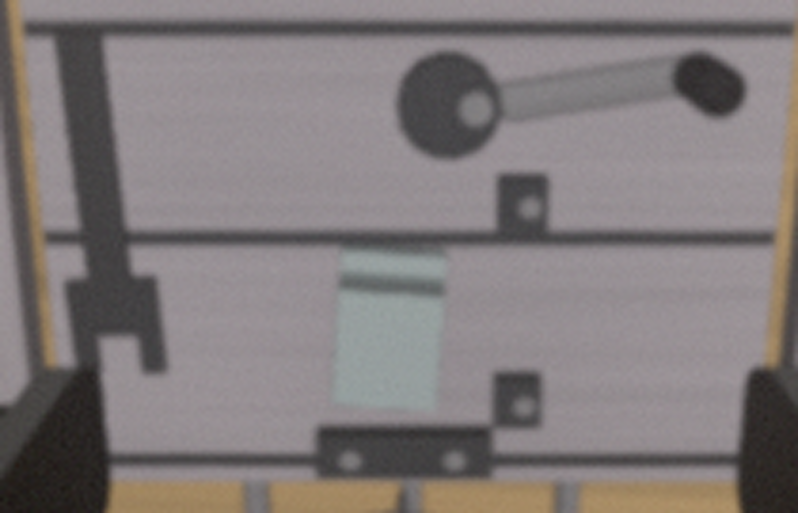

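```bash
python3 - <<'E'
from h import *
import pickle
from scipy.optimize import least_squares
c=pickle.load(open("w1.pkl","rb"))
o=lambda l:np.array(l,float)/3.8+[145,140]
pts=np.array([[318,427],[491,427],[400,481],[498,175],[494,372],[475,108]]);z=[70,70,70,70,70,91]
W=back(c,o(pts),z)[:,:2]
L=np.array([[22,-32],[22,28],[45,np.nan],[-67,28],[2,28],[-92,20]])
def res(p):
    d=(W-p[:2])@np.array([[np.cos(p[2]),-np.sin(p[2])],[np.sin(p[2]),np.cos(p[2])]])-L
    return d[~np.isnan(d)]
f=least_squares(res,[626,9,.05],loss="soft_l1");p=f.x;print(p.round(3),f.fun.round(1))
pickle.dump(p,open("router.pkl","wb"))
Rm=np.array([[np.cos(p[2]),-np.sin(p[2])],[np.sin(p[2]),np.cos(p[2])]])
print("nest",p[:2]+Rm@[-23,0],"pivot",p[:2]+Rm@[-92,20])
C=back(c,o([[340,292],[443,296],[437,409],[333,404]]),88)[:,:2]
print(C.round(1),"block centre",C.mean(0));e=(C[2]+C[3]-C[0]-C[1])/2;print("len",np.hypot(*e),"yaw",np.arctan2(e[1],e[0]));e=C[1]-C[0];print("w",np.hypot(*e),"yaw",np.arctan2(-e[0],e[1]))
print("offcut in router",Rm.T@(C.mean(0)-p[:2]))
g=back(c,o([[693,78]]),119.5)[0,:2];v=back(c,o([[720,90],[690,78]]),[119.5,89.5]);print("grip top/base",v,[np.array(x)[:2]@Rm-p[:2]@Rm for x in v])
s=back(c,np.array([[250,230],[295,370],[165,375]])/1.5625,75)[:,:2];print("spanner router",(s-p[:2])@Rm)
sc=pickle.load(open("scene.pkl","rb"))
# blank, top face corners from s1 crop (scale4, off 140,130)
B=back(sc,np.array([[156,71],[238,28],[266,65],[184,108]])/4+[140,130],[18,18,18,0])[:,:2];print("blank",B.round(0))
E
```

```text
[6.2596e+02 2.4590e+00 6.0000e-02] [ 0.6  0.2  0.7 -0.5 -1.4  0.3  0.3  0.1  0.2 -0.8 -0.3]
nest [603.00082586   1.086077  ] pivot [532.92985785  16.93093239]
[[593.4 -21.1]
 [592.9  11. ]
 [631.9  11.6]
 [632.1 -22. ]] block centre [612.56551023  -5.12389495]
len 38.88232723242165 yaw -0.004509116018079595
w 32.15254313451724 yaw 0.01596791605225302
offcut in router [-13.82312747  -6.76992979]
grip top/base [[517.80182191  79.62736919 119.5       ]
 [519.83856254  79.10434139  89.5       ]] [array([-103.35792001,   83.48778081]), array([-101.35603852,   82.84408757])]
spanner router [[-114.89741853 -106.76715283]
 [  -1.97567278  -81.06134542]
 [   2.73876687 -188.45506022]]
blank [[ 550. -371.]
 [ 462. -363.]
 [ 468. -310.]
 [ 549. -331.]]
```

```bash
python3 - <<'E'
from h import *
import pickle
c=pickle.load(open("w1.pkl","rb"))
from rig import manip
s=manip.get_state();r=rot(s["ee_rot"])
for z in (60,73):
  for x in(11,-11):
    P=np.array([[x,-42.5,z],[x,-57,z],[x,42.5,z],[x,57,z]]);print(z,x,(proj(c,r.apply(P)+s["tool_pos"])*1.5625).round(0).tolist())
E
```

```text
60 11 [[266.0, 363.0], [221.0, 363.0], [531.0, 363.0], [575.0, 363.0]]
60 -11 [[272.0, 424.0], [229.0, 424.0], [525.0, 423.0], [568.0, 423.0]]
73 11 [[277.0, 348.0], [235.0, 348.0], [520.0, 347.0], [561.0, 347.0]]
73 -11 [[282.0, 404.0], [242.0, 404.0], [516.0, 404.0], [555.0, 403.0]]
```

Open tips stand ≈60 mm ahead of the TCP (73 when shut). Tilting the tool 30° back from the spindle, then going in along the tool axis.

Call:
drive_tool(commands="0 0 0 0 -0.131 0 0.65;0 0 0 0 -0.131 0 0.65;0 0 0 0 -0.131 0 0.65;0 0 0 0 -0.131 0 0.65;18 -2.4 19.7 0 0 0 0.65;18 -2.4 19.7 0 0 0 0.65;18 -2.4 19.7 0 0 0 0.65;18 -2.4 19.7 0 0 0 0.65", squeeze=40)

```text
t: 5.05
tool_pos: [517.4, -10.1, 225.9]
ee_rot: [0.259, -0.024, 0.966, 0.007]
wrist_force: [0.4, -0.6, -0.7]
gripper_width: 0.65
```

```bash
cat >>h.py <<'E'
def go(s,P,zero=None):
    """delta in tool axes to world TCP target(s), successive"""
    r=rot(s["ee_rot"]);p=s["tool_pos"]
    for q in np.atleast_2d(P):
        print("tool delta",r.inv().apply(q-p).round(1));p=q
def here(s):
    r=rot(s["ee_rot"]).as_matrix();print("t",round(s["t"],2),"pos",s["tool_pos"].round(1),"x",r[:,0].round(3),"y",r[:,1].round(3),"z",r[:,2].round(3),"F",s["wrist_force"].round(1),"w",round(s["gripper_width"],3),"q",s["qpos"].round(2))
E
python3 - <<'E'
from rig import manip,capture
from h import *
s=manip.get_state();here(s)
go(s,[567.5,-7.1,140])
E
```

```text
t 5.05 pos [517.4 -10.1 225.9] x [-0.865 -0.043 -0.501] y [-0.05   0.999  0.001] z [ 0.5    0.026 -0.866] F [ 0.4 -0.6 -0.7] w 0.65 q [-0.17 -0.34  2.25  0.17  0.72 -1.88]
tool delta [-0.4  0.4 99.5]
```

Call:
drive_tool(commands="0 0 14 0 0 0 0.65;0 0 14 0 0 0 0.65;0 0 14 0 0 0 0.65;0 0 14 0 0 0 0.65;0 0 14 0 0 0 0.65;0 0 14 0 0 0 0.65;0 0 14 0 0 0 0.65;0 0 0 0 0 0 0.65")

```text
t: 5.85
tool_pos: [566.2, -7.3, 139.9]
ee_rot: [0.257, -0.024, 0.966, 0.007]
wrist_force: [-0.4, -0.5, 0.3]
gripper_width: 0.646
```

Call:
drive_tool(commands="0 0 1.5 0 0 0 0.3;0 0 0 0 0 0 0.3;0 0 0 0 0 0 0.3;0 0 0 0 0 0 0.3;0 0 0 0 0 0 0.3;0 0 0 0 0 0 0.3;0 0 0 0 0 0 0.3;0 0 0 0 0 0 0.3")

```text
t: 6.65
tool_pos: [568.0, -7.4, 141.3]
ee_rot: [0.259, -0.025, 0.965, 0.007]
wrist_force: [-2.6, 0.8, 3.4]
gripper_width: 0.386
```

```bash
python3 - <<'E'
from rig import manip,capture
from h import *
s=manip.get_state();here(s)
c=capture("wrist");crop(c["img"],0,0,512,384,1.2,"pics/w2.png")
E
```

```text
t 6.65 pos [568.   -7.4 141.3] x [-0.864 -0.045 -0.501] y [-0.052  0.999 -0.   ] z [ 0.5    0.026 -0.865] F [-2.6  0.8  3.4] w 0.386 q [-0.14 -0.08  2.2   0.2   0.51 -1.91]
```

View pics/w2.png

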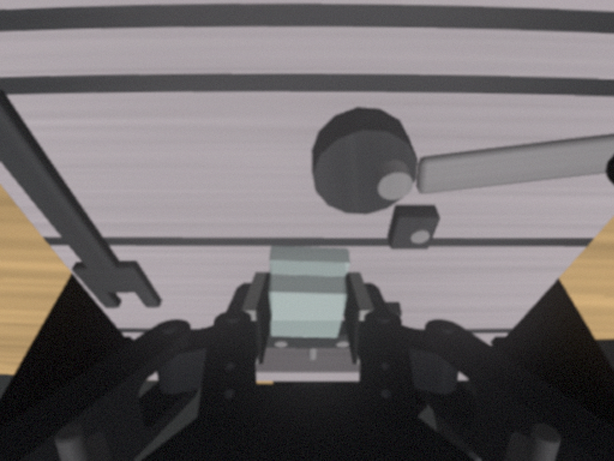

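Offcut is held (opening 0.386 ≈ 33 mm, block between the pads at (310,290)). Measuring tray and blank from scene corners and planning the carry.

```bash
python3 - <<'E'
from rig import manip,capture
from h import *
import pickle
sc=pickle.load(open("scene.pkl","rb"));w=pickle.load(open("w1.pkl","rb"))
T=back(sc,np.array([[502,391],[543,426],[505,475],[461,437]])/1.5625,55)[:,:2];print("tray rim",T.round(0),T.mean(0))
print("w1 tray front-right rim/base",back(w,np.array([[695,170],[740,168],[735,322]])/1.5625,[0,55,55]).round(0))
# w1: blank edge visible: right-side top/bottom corners
print("w1 blank",back(w,np.array([[35,153],[48,157],[36,257],[48,255]])/1.5625,[18,0,18,0]).round(0))
s=manip.get_state();a=s["tool_pos"]-120*rot(s["ee_rot"]).as_matrix()[:,2];print(a)
crop(sc["img"],140,130,200,150,4,"pics/tmp.png");cv2.imwrite("pics/blank.png",cv2.resize(sc["img"][130:165,165:220,::-1],None,fx=12,fy=12,interpolation=cv2.INTER_CUBIC))
E
```

```text
tray rim [[451. 270.]
 [442. 373.]
 [565. 393.]
 [577. 287.]] [508.77386965 330.8210207 ]
w1 tray front-right rim/base [[452. 259.   0.]
 [450. 258.  55.]
 [574. 287.  55.]]
w1 blank [[ 470. -312.   18.]
 [ 473. -315.    0.]
 [ 560. -326.   18.]
 [ 562. -329.    0.]]
[507.9061613  -10.5618356  245.05865419]
```

Call:
drive_tool(commands="0 0 -15 0 0 0 0.3;0 0 -15 0 0 0 0.3;0 0 -15 0 0 0 0.3;0 0 -15 0 0 0 0.3;0 0 -15 0 0 0 0.3;0 0 -15 0 0 0 0.3;0 0 -15 0 0 0 0.3;0 0 -15 0 0 0 0.3")

```text
t: 7.5
tool_pos: [507.1, -10.5, 244.5]
ee_rot: [0.258, -0.025, 0.966, 0.007]
wrist_force: [0.1, -0.2, 0.9]
gripper_width: 0.389
```

Call:
drive_tool(commands="5 42.5 3.5 0 0 0 0.3;5 42.5 3.5 0 0 0 0.3;5 42.5 3.5 0 0 0 0.3;5 42.5 3.5 0 0 0 0.3;5 42.5 3.5 0 0 0 0.3;5 42.5 3.5 0 0 0 0.3;5 42.5 3.5 0 0 0 0.3;5 42.5 3.5 0 0 0 0.3")

```text
t: 8.3
tool_pos: [468.6, 329.7, 199.7]
ee_rot: [0.259, -0.025, 0.966, 0.007]
wrist_force: [1.2, -0.6, 0.4]
gripper_width: 0.385
```

Call:
drive_tool(commands="7.9 0 13.6 0 0 0 0.3;7.9 0 13.6 0 0 0 0.3;7.9 0 13.6 0 0 0 0.3;7.9 0 13.6 0 0 0 0.3;7.9 0 13.6 0 0 0 0.3;7.9 0 13.6 0 0 0 0.3;7.9 0 13.6 0 0 0 0.3;0 0 0 0 0 0 0.3")

```text
t: 9.1
tool_pos: [467.8, 326.3, 86.8]
ee_rot: [0.257, -0.025, 0.966, 0.005]
wrist_force: [0.1, -0.0, -1.2]
gripper_width: 0.382
```

```bash
python3 - <<'E'
from rig import manip,capture
from h import *
s=manip.get_state();here(s)
c=capture("wrist");a=c["img"];b=capture("side")["img"][240:384,130:300]
cv2.imwrite("pics/w3.png",np.hstack([cv2.resize(a,(480,360)),cv2.resize(b,(320,360))])[:,:,::-1])
E
```

```text
t 9.1 pos [467.8 326.3  86.8] x [-0.867 -0.046 -0.496] y [-0.051  0.999 -0.003] z [ 0.496  0.023 -0.868] F [ 0.1 -0.  -1.2] w 0.382 q [ 0.61  0.06  2.17 -0.56  0.52 -0.58]
```

View pics/w3.png

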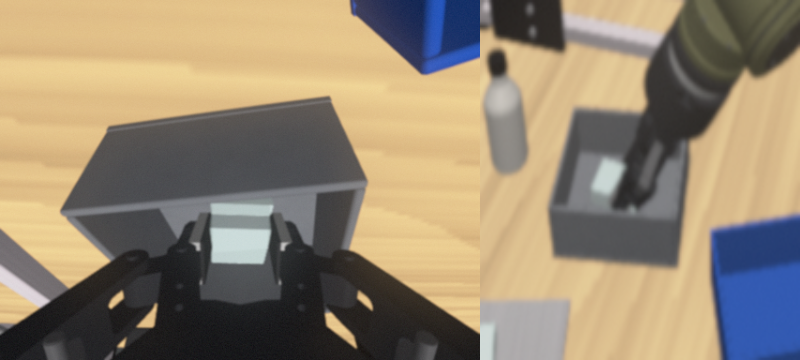

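Offcut is down inside the grey tray (wrist view (240,240); side view confirms). Releasing, lifting, and going across to the blank on the right.

Call:
drive_tool(commands="0 0 0 0 0 0 0.6;0 0 0 0 0 0 0.6;0 0 0 0 0 0 0.6;0 0 0 0 0 0 0.6;0 0 0 0 0 0 0.6;-7.9 0 -13.6 0 0 0 0.6;-7.9 0 -13.6 0 0 0 0.6;-7.9 0 -13.6 0 0 0 0.6")

```text
t: 10.0
tool_pos: [469.4, 328.0, 138.7]
ee_rot: [0.259, -0.025, 0.965, 0.007]
wrist_force: [-0.2, 0.0, 0.4]
gripper_width: 0.603
```

Call:
drive_tool(commands="-7.9 0 -13.6 0 0 0 0.6;-7.9 0 -13.6 0 0 0 0.6;-7.9 0 -13.6 0 0 0 0.6;-7.9 0 -13.6 0 0 0 0.6;-7.9 0 -13.6 0 0 0 0.6;0 0 0 0 0 0 0.6;0 0 0 0 0 0 0.6;0 0 0 0 0 0 0.6")

```text
t: 10.8
tool_pos: [468.9, 327.6, 214.9]
ee_rot: [0.258, -0.025, 0.966, 0.006]
wrist_force: [-0.5, -0.1, -0.0]
gripper_width: 0.6
```

```bash
python3 - <<'E'
from rig import manip,capture
from h import *
import pickle
s=manip.get_state();here(s)
c=capture("scene");pickle.dump(c,open("scene2.pkl","wb"))
a=c["img"][235:315,285:355];b=capture("side")["img"][270:350,160:250]
cv2.imwrite("pics/tray.png",np.hstack([cv2.resize(a,(350,400)),cv2.resize(b,(450,400))])[:,:,::-1])
go(s,[510,-5,245])
E
```

```text
t 10.8 pos [468.9 327.6 214.9] x [-0.865 -0.046 -0.499] y [-0.052  0.999 -0.001] z [ 0.498  0.025 -0.867] F [-0.5 -0.1 -0. ] w 0.6 q [ 0.61 -0.13  2.11 -0.4   0.75 -0.78]
tool delta [ -35.4 -334.3  -14. ]
```

View pics/tray.png

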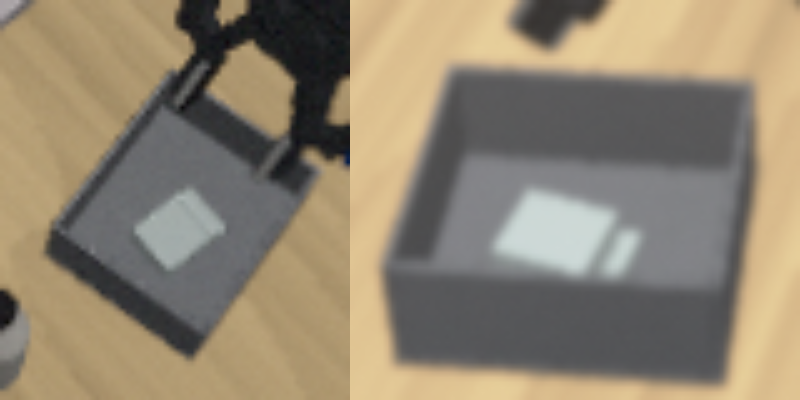

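The offcut lies flat in the grey tray (left pane (180,228), right pane (560,235)). Six of my pictures left; on to the blank.

Call:
drive_tool(commands="-4.5 -41.8 -1.8 0 0 0 1;-4.5 -41.8 -1.8 0 0 0 1;-4.5 -41.8 -1.8 0 0 0 1;-4.5 -41.8 -1.8 0 0 0 1;-4.5 -41.8 -1.8 0 0 0 1;-4.5 -41.8 -1.8 0 0 0 1;-4.5 -41.8 -1.8 0 0 0 1;-4.5 -41.8 -1.8 0 0 0 1")

```text
t: 11.7
tool_pos: [510.4, -6.4, 246.0]
ee_rot: [0.259, -0.025, 0.966, 0.007]
wrist_force: [0.3, -0.1, 0.5]
gripper_width: 1.0
```

Call:
drive_tool(commands="10.2 -41.6 0.6 0.0135 0 0.0233 1;10.2 -41.6 0.6 0.0135 0 0.0233 1;10.2 -41.6 0.6 0.0135 0 0.0233 1;10.2 -41.6 0.6 0.0135 0 0.0233 1;10.2 -41.6 0.6 0.0135 0 0.0233 1;10.2 -41.6 0.6 0.0135 0 0.0233 1;10.2 -41.6 0.6 0.0135 0 0.0233 1;10.2 -41.6 0.6 0.0135 0 0.0233 1")

```text
t: 12.5
tool_pos: [427.7, -335.3, 200.6]
ee_rot: [0.258, 0.08, 0.963, -0.021]
wrist_force: [0.9, 0.0, 0.6]
gripper_width: 1.005
```

```bash
python3 - <<'E'
from rig import manip,capture
from h import *
import pickle
s=manip.get_state();here(s)
c=capture("wrist");pickle.dump(c,open("w4.pkl","wb"));crop(c["img"],0,0,512,384,1.5625,"pics/w4.png")
go(s,[[425,-334,158],[474.6,-341.9,71]])
E
```

```text
t 12.5 pos [ 427.7 -335.3  200.6] x [-0.855  0.142 -0.5  ] y [0.164 0.986 0.   ] z [ 0.493 -0.082 -0.866] F [0.9 0.  0.6] w 1.005 q [-0.89 -0.19  2.19  0.48  0.8  -2.57]
tool delta [23.8  0.8 35.5]
tool delta [ -0.    0.3 100.5]
```

View pics/w4.png

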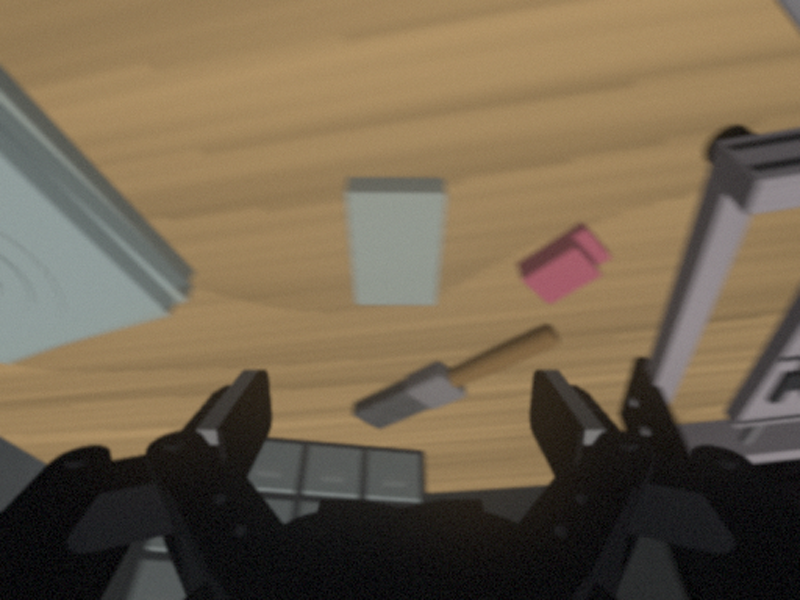

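```bash
python3 - <<'E'
from rig import manip
from h import *
import pickle
c=pickle.load(open("w4.pkl","rb"));s=manip.get_state()
B=back(c,np.array([[347,192],[445,191],[438,304],[356,304]])/1.5625,18)[:,:2];print(B.round(1),B.mean(0))
print("base near",back(c,np.array([[347,178],[444,178]])/1.5625,0).round(1))
e=(B[2]+B[3]-B[0]-B[1])/2;yaw=np.arctan2(e[1],e[0]);print("yaw",yaw,np.hypot(*e));e=B[1]-B[0];print(np.hypot(*e),np.arctan2(-e[0],e[1]))
print("pink",back(c,np.array([[520,268],[550,303]])/1.5625,[9,9]).round(1))
u=np.array([np.cos(yaw),np.sin(yaw)]);t=B.mean(0)-37.5*u
P2=np.r_[t,72];P1=np.r_[t-50*u,72+86.6];go(s,[P1,P2])
E
```

```text
[[ 459.  -369. ]
 [ 467.1 -316.3]
 [ 555.8 -329.3]
 [ 546.5 -385. ]] [ 507.08566321 -349.92234705]
base near [[ 460.7 -371.     0. ]
 [ 469.9 -315.9    0. ]]
yaw -0.1630412482764805 89.31189086936446
53.31173494899076 -0.15324299537118138
pink [[ 539.6 -272.5    9. ]
 [ 577.7 -250.1    9. ]]
tool delta [25.9  3.1 33. ]
tool delta [ -0.1   0.6 100. ]
```

Blank top corners read at (347,192),(445,191),(438,304),(356,304): centre ≈(508,−349), yaw −0.16; pink decoy is clear of the fingers.

Call:
drive_tool(commands="3.1 0.45 4.2 0 0 0 1;3.1 0.45 4.2 0 0 0 1;3.1 0.45 4.2 0 0 0 1;3.1 0.45 4.2 0 0 0 1;3.1 0.45 4.2 0 0 0 1;3.1 0.45 4.2 0 0 0 1;3.1 0.45 4.2 0 0 0 1;3.1 0.45 4.2 0 0 0 1")

```text
t: 13.35
tool_pos: [424.8, -329.3, 159.8]
ee_rot: [0.258, 0.079, 0.963, -0.021]
wrist_force: [-0.7, -0.5, -0.8]
gripper_width: 1.0
```

Call:
drive_tool(commands="0 0 14.3 0 0 0 1;0 0 14.3 0 0 0 1;0 0 14.3 0 0 0 1;0 0 14.3 0 0 0 1;0 0 14.3 0 0 0 1;0 0 14.3 0 0 0 1;0 0 14.3 0 0 0 1;0 0 0 0 0 0 1")

```text
t: 14.15
tool_pos: [473.8, -336.9, 71.4]
ee_rot: [0.257, 0.079, 0.963, -0.02]
wrist_force: [-0.7, 1.1, -0.2]
gripper_width: 1.0
```

Call:
drive_tool(commands="0 0 0 0 0 0 0.5;0 0 0 0 0 0 0.5;0 0 0 0 0 0 0.5;0 0 0 0 0 0 0.5;0 0 0 0 0 0 0.5;0 0 0 0 0 0 0.5;0 0 0 0 0 0 0.5;0 0 0 0 0 0 0.5", squeeze=60)

```text
t: 14.95
tool_pos: [474.6, -338.4, 75.0]
ee_rot: [0.259, 0.079, 0.962, -0.022]
wrist_force: [-3.6, 0.2, 5.7]
gripper_width: 0.624
```

```bash
python3 - <<'E'
from rig import manip,capture
from h import *
s=manip.get_state();here(s)
E
```

```text
t 14.95 pos [ 474.6 -338.4   75. ] x [-0.853  0.14  -0.502] y [ 0.163  0.987 -0.002] z [ 0.495 -0.083 -0.865] F [-3.6  0.2  5.7] w 0.624 q [-0.82  0.1   2.16  0.64  0.54 -2.72]
```

Call:
drive_tool(commands="-7.5 0 -13 0 0 0 0.5;-7.5 0 -13 0 0 0 0.5;-7.5 0 -13 0 0 0 0.5;-7.5 0 -13 0 0 0 0.5;-7.5 0 -13 0 0 0 0.5;-7.5 0 -13 0 0 0 0.5;-7.5 0 -13 0 0 0 0.5;-7.5 0 -13 0 0 0 0.5")

```text
t: 15.75
tool_pos: [474.1, -337.6, 194.8]
ee_rot: [0.258, 0.079, 0.963, -0.021]
wrist_force: [0.7, -0.5, -1.3]
gripper_width: 0.626
```

```bash
python3 - <<'E'
from rig import manip,capture
from h import *
import pickle
s=manip.get_state();here(s)
c=capture("wrist");pickle.dump((c,s),open("w5.pkl","wb"))
a=cv2.resize(c["img"][170:330,150:362],None,fx=2.6,fy=2.6,interpolation=cv2.INTER_CUBIC)
d=capture("side");p=proj(d,s["tool_pos"]+np.array([40,0,-60]))[0].astype(int);print(p)
b=d["img"][max(p[1]-45,0):p[1]+45,max(p[0]-50,0):p[0]+30];b=cv2.resize(b,(240,a.shape[0]),interpolation=cv2.INTER_CUBIC)
cv2.imwrite("pics/w5.png",np.hstack([a,b])[:,:,::-1]);print(a.shape)
E
```

```text
t 15.75 pos [ 474.1 -337.6  194.8] x [-0.854  0.14  -0.5  ] y [ 0.162  0.987 -0.   ] z [ 0.494 -0.082 -0.866] F [ 0.7 -0.5 -1.3] w 0.626 q [-0.82 -0.1   2.12  0.46  0.75 -2.51]
[280 134]
(416, 551, 3)
```

View pics/w5.png

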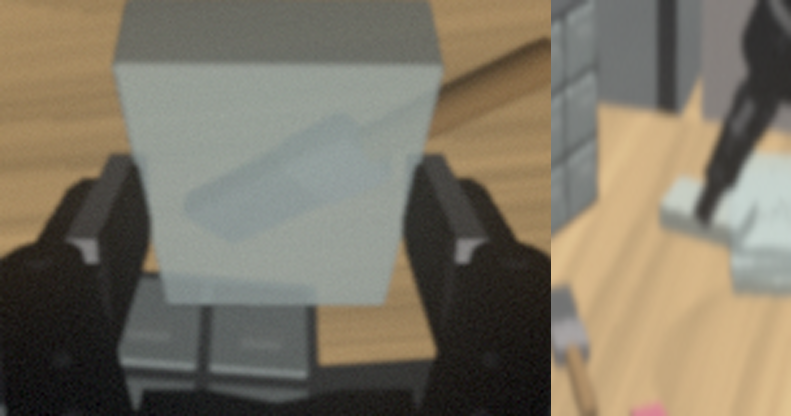

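Blank held: near top edge (114,64)–(442,66), far edge (168,303)–(385,302) in the crop. solvePnP gives its pose in the hand.

```bash
cat >pnp.py <<'E'
from h import *
def blank_in_tool(c,s,px):
    """4 top corners near -y, near +y, far +y, far -y -> blank centre & axes in world"""
    O=np.array([[-45,-28,9],[-45,28,9],[45,28,9],[45,-28,9.]])
    px=np.array(px,float);K=np.array(c["camera_matrix"])
    n=und((px-K[:2,2])/K[0,0],c["k1"])
    ok,rv,tv=cv2.solvePnP(O,n,np.eye(3),None,flags=cv2.SOLVEPNP_ITERATIVE)
    r=rot(c["attitude"]).as_matrix();Rb=r@cv2.Rodrigues(rv)[0];p=r@tv[:,0]+c["eye"]
    return p,Rb
E
python3 - <<'E'
from pnp import *
import pickle
c,s=pickle.load(open("w5.pkl","rb"))
px=np.array([[114,64],[442,66],[385,302],[168,303]])/2.6+[150,170]
p,Rb=blank_in_tool(c,s,px);r=rot(s["ee_rot"]).as_matrix()
print("centre",p,"x",Rb[:,0].round(3),"z",Rb[:,2].round(3));d=p-s["tool_pos"];h=np.array([np.cos(-.163),np.sin(-.163)]);print("rel fwd,lat,z",d[:2]@h,d[:2]@[-h[1],h[0]],d[2],"tool",r.T@d)
q=proj(c,p+Rb@np.array([-45,-28,-9]));print("near base corner crop",(q-[150,170])*2.6)
B=back(c,px,s["tool_pos"][2]-57)[:,:2];m=B.mean(0)-s["tool_pos"][:2];print("plane method",m@h,m@[-h[1],h[0]],B.round(0).tolist())
E
```

```text
centre [ 514.17300004 -343.26210236  125.79965722] x [ 0.986 -0.165  0.003] z [-0.003 -0.     1.   ]
rel fwd,lat,z 40.50491226803121 0.8940591411753323 -69.03156189461636 tool [-0.52241142  0.92894018 80.03541687]
near base corner crop [[128.69223773  -5.28393683]]
plane method 35.68516184794301 0.8818157857559674 [[462.0, -362.0], [471.0, -309.0], [557.0, -323.0], [548.0, -377.0]]
```

Blank is level in the hand (pitch 0.003). Carrying it to the router with yaw matched, stopping above for a correction.

Call:
drive_tool(commands="-5.6 41.5 -4 -0.0139 0 -0.0241 0.5;-5.6 41.5 -4 -0.0139 0 -0.0241 0.5;-5.6 41.5 -4 -0.0139 0 -0.0241 0.5;-5.6 41.5 -4 -0.0139 0 -0.0241 0.5;-5.6 41.5 -4 -0.0139 0 -0.0241 0.5;-5.6 41.5 -4 -0.0139 0 -0.0241 0.5;-5.6 41.5 -4 -0.0139 0 -0.0241 0.5;-5.6 41.5 -4 -0.0139 0 -0.0241 0.5")

```text
t: 16.65
tool_pos: [518.1, -6.8, 243.1]
ee_rot: [0.258, -0.029, 0.966, 0.008]
wrist_force: [0.8, -0.1, -1.8]
gripper_width: 0.616
```

Call:
drive_tool(commands="0 0 0 0 0 0 0.5;0 0 0 0 0 0 0.5;0 0 0 0 0 0 0.5;0 0 0 0 0 0 0.5;0 0 0 0 0 0 0.5;0 0 0 0 0 0 0.5;0 0 0 0 0 0 0.5;0 0 0 0 0 0 0.5")

```text
t: 17.45
tool_pos: [518.6, -8.8, 243.5]
ee_rot: [0.259, -0.028, 0.965, 0.007]
wrist_force: [0.8, -0.6, -0.4]
gripper_width: 0.622
```

```bash
python3 - <<'E'
from rig import manip,capture
from h import *
s=manip.get_state();here(s);r=rot(s["ee_rot"]).as_matrix();print("yaw",np.arctan2(-r[0,1],r[1,1]),"tilt",np.arctan2(np.hypot(*r[:2,2]),-r[2,2]))
go(s,[[513.4,-7.2,245],[558.3,-4.5,167],[562.2,-4.3,145]])
E
```

```text
t 17.45 pos [518.6  -8.8 243.5] x [-0.864 -0.051 -0.5  ] y [-0.059  0.998 -0.   ] z [ 0.499  0.029 -0.866] F [ 0.8 -0.6 -0.4] w 0.622 q [-0.16 -0.35  2.24  0.16  0.75 -1.88]
yaw 0.05878372224339744 tilt 0.5239036769766334
tool delta [ 3.7  1.9 -3.8]
tool delta [ 0.1  0.1 90. ]
tool delta [ 7.6 -0.  21. ]
```

Call:
drive_tool(commands="1.9 1 -1.9 0 0 0 0.5;1.9 1 -1.9 0 0 0 0.5;0 0 15 0 0 0 0.5;0 0 15 0 0 0 0.5;0 0 15 0 0 0 0.5;0 0 15 0 0 0 0.5;0 0 15 0 0 0 0.5;0 0 15 0 0 0 0.5")

```text
t: 18.25
tool_pos: [558.4, -4.0, 166.7]
ee_rot: [0.259, -0.029, 0.965, 0.008]
wrist_force: [0.6, -0.0, -1.0]
gripper_width: 0.621
```

Call:
drive_tool(commands="0 0 0 0 0 0 0.5;0 0 0 0 0 0 0.5;0 0 0 0 0 0 0.5;0 0 0 0 0 0 0.5;0 0 0 0 0 0 0.5;0 0 0 0 0 0 0.5;0 0 0 0 0 0 0.5;0 0 0 0 0 0 0.5")

```text
t: 19.05
tool_pos: [558.2, -4.2, 167.1]
ee_rot: [0.259, -0.029, 0.965, 0.007]
wrist_force: [0.4, -0.0, -0.8]
gripper_width: 0.626
```

```bash
python3 - <<'E'
from rig import manip,capture
from h import *
import pickle
s=manip.get_state();here(s)
go(s,[[562.2,-4.3,145]])
c=capture("wrist");pickle.dump((c,s),open("w6.pkl","wb"));crop(c["img"],110,90,280,210,2.85,"pics/w6.png")
E
```

```text
t 19.05 pos [558.2  -4.2 167.1] x [-0.864 -0.052 -0.5  ] y [-0.059  0.998 -0.   ] z [ 0.5    0.029 -0.866] F [ 0.4 -0.  -0.8] w 0.626 q [-0.14 -0.15  2.21  0.18  0.57 -1.9 ]
tool delta [ 7.6 -0.4 21.1]
```

View pics/w6.png

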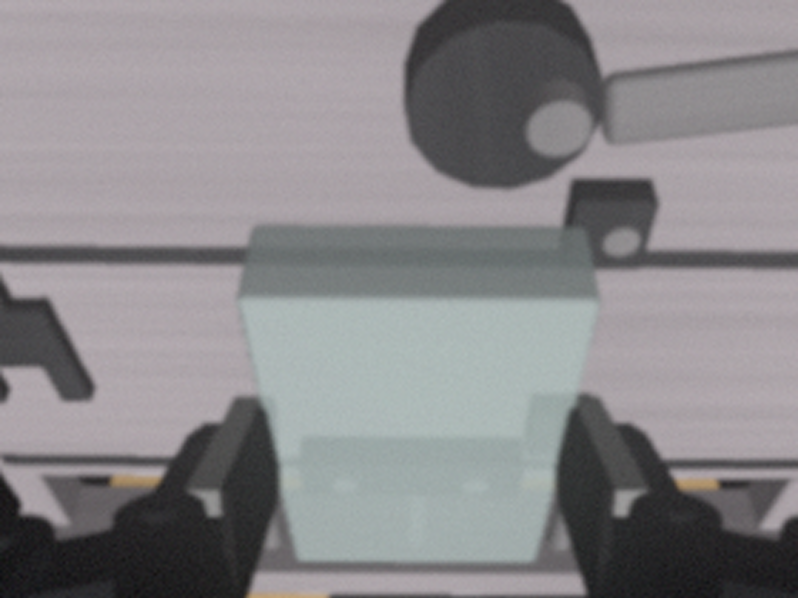

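```bash
python3 - <<'E'
from pnp import *
import pickle
from scipy.optimize import least_squares
c,s=pickle.load(open("w6.pkl","rb"));o=lambda l:np.array(l,float)/2.85+[110,90]
p=pickle.load(open("router.pkl","rb"))
W=back(c,o([[302,437],[522,437],[571,180],[528,393]]),70)[:,:2]
L=np.array([[22,-32],[22,28],[-67,28],[2,28]])
M=lambda a:np.array([[np.cos(a),-np.sin(a)],[np.sin(a),np.cos(a)]])
f=least_squares(lambda q:((W-q[:2])@M(q[2])-L).ravel(),p);q=f.x;print(q.round(3),f.fun.round(1))
T=o([[240,297],[598,297],[539,562],[298,560]])
P,Rb=blank_in_tool(c,s,T);print("pnp",P.round(1),Rb[:,0].round(3),Rb[:,2].round(3),"below TCP",s["tool_pos"][2]-P[2])
for dz in(55,57,59):
    B=back(c,T,s["tool_pos"][2]-dz)[:,:2];m=B.mean(0)
    nb=back(c,o([[255,228],[583,228]]),s["tool_pos"][2]-dz-18)[:,:2]
    print(dz,"centre in router",((m-q[:2])@M(q[2])).round(1),((m-p[:2])@M(p[2])).round(1),"len/w",np.hypot(*(B[2]-B[1])).round(1),np.hypot(*(B[1]-B[0])).round(1),"front",((nb-q[:2])@M(q[2])).round(1).tolist(),"yaw",np.arctan2(-(B[1]-B[0])[0],(B[1]-B[0])[1]).round(3))
E
```

```text
[6.25973e+02 1.35800e+00 5.10000e-02] [ 0.3  0.2 -0.3  0.   0.2  0.3 -0.3 -0.5]
pnp [598.7  -0.7  98.1] [0.998 0.061 0.012] [-0.012 -0.006  1.   ] below TCP 69.030031596802
55 centre in router [-35.2  -0.7] [-35.3  -1.5] len/w 86.7 52.2 front [[-75.5, -28.0], [-75.9, 25.7]] yaw 0.06
57 centre in router [-32.   -0.7] [-32.1  -1.5] len/w 88.9 53.5 front [[-73.7, -28.5], [-74.1, 26.3]] yaw 0.06
59 centre in router [-28.8  -0.7] [-28.9  -1.5] len/w 91.1 54.8 front [[-71.9, -29.0], [-72.4, 26.8]] yaw 0.06
```

Fresh fit agrees with the plan: blank ≈3.5 mm short of the rear stop after descent and ~1 mm off the side stops; I add 1 mm of side margin and go down softly.

Call:
drive_tool(commands="0.85 -0.17 2.2 0 0 0 0.5;0.85 -0.17 2.2 0 0 0 0.5;0.85 -0.17 2.2 0 0 0 0.5;0.85 -0.17 2.2 0 0 0 0.5;0.85 -0.17 2.2 0 0 0 0.5;0.85 -0.17 2.2 0 0 0 0.5;0.85 -0.17 2.2 0 0 0 0.5;0.85 -0.17 2.2 0 0 0 0.5")

```text
t: 19.9
tool_pos: [561.3, -5.3, 148.1]
ee_rot: [0.259, -0.029, 0.965, 0.007]
wrist_force: [0.2, -0.0, -1.8]
gripper_width: 0.624
```

Call:
drive_tool(commands="0.3 0 0.5 0 0 0 0.5;0.3 0 0.5 0 0 0 0.5;0 0 0 0 0 0 0.5;0 0 0 0 0 0 0.5;0.3 0 0.5 0 0 0 0.5;0.3 0 0.5 0 0 0 0.5;0 0 0 0 0 0 0.5;0 0 0 0 0 0 0.5")

```text
t: 20.7
tool_pos: [561.2, -5.4, 146.0]
ee_rot: [0.259, -0.029, 0.965, 0.007]
wrist_force: [-0.1, -0.0, -1.7]
gripper_width: 0.624
```

```bash
python3 - <<'E'
from rig import manip
from h import *
s=manip.get_state();here(s)
E
```

```text
t 20.7 pos [561.2  -5.4 146. ] x [-0.864 -0.052 -0.5  ] y [-0.059  0.998 -0.   ] z [ 0.499  0.029 -0.866] F [-0.1 -0.  -1.7] w 0.624 q [-0.14 -0.1   2.22  0.2   0.52 -1.92]
```

Call:
drive_tool(commands="0.3 0 0.5 0 0 0 0.5;0 0 0 0 0 0 0.5;0.3 0 0.5 0 0 0 0.5;0 0 0 0 0 0 0.5;0.3 0 0.5 0 0 0 0.5;0 0 0 0 0 0 0.5;0 0 0 0 0 0 0.5;0 0 0 0 0 0 0.5")

```text
t: 21.5
tool_pos: [561.6, -5.4, 145.0]
ee_rot: [0.26, -0.029, 0.965, 0.007]
wrist_force: [-2.9, 0.1, 4.4]
gripper_width: 0.626
```

Landed (force step 6 N). Nudging it softly toward rear and side stops while still held.

Call:
drive_tool(commands="-0.8 0 0.3 0 0 0 0.5;-0.8 0 0.3 0 0 0 0.5;-0.8 0 0.3 0 0 0 0.5;-0.8 0 0.3 0 0 0 0.5;0 0.7 0 0 0 0 0.5;0 0.7 0 0 0 0 0.5;0 0.7 0 0 0 0 0.5;0 0 0 0 0 0 0.5")

```text
t: 22.3
tool_pos: [564.4, -4.4, 145.0]
ee_rot: [0.259, -0.028, 0.965, 0.006]
wrist_force: [-5.8, -8.1, 6.8]
gripper_width: 0.625
```

Call:
drive_tool(commands="-0.8 0 0.3 0 0 0 0.5;0 0.7 0 0 0 0 0.5;0 0 0 0 0 0 0.5;0 0 0 0 0 0 0.5;0 0 0 0 0 0 0.5;0 0 0 0 0 0 0.5;0 0 0 0 0 0 0.5;0 0 0 0 0 0 0.5")

```text
t: 23.1
tool_pos: [564.6, -4.2, 145.1]
ee_rot: [0.258, -0.028, 0.966, 0.006]
wrist_force: [-12.3, -11.9, 11.2]
gripper_width: 0.622
```

```bash
python3 - <<'E'
from rig import manip
from h import *
s=manip.get_state();here(s)
E
```

```text
t 23.1 pos [564.6  -4.2 145.1] x [-0.865 -0.052 -0.499] y [-0.058  0.998 -0.003] z [ 0.498  0.026 -0.867] F [-12.3 -11.9  11.2] w 0.622 q [-0.14 -0.09  2.21  0.19  0.52 -1.91]
```

Both contacts felt (−12 N, −12 N): blank is home. Release and retreat.

Call:
drive_tool(commands="0 -0.7 0 0 0 0 0.8;0 -0.7 0 0 0 0 0.8;0 0 0 0 0 0 0.8;0 0 0 0 0 0 0.8;0 0 0 0 0 0 0.8;0 0 -2 0 0 0 0.8;0 0 -5 0 0 0 0.8;0 0 -10 0 0 0 0.8")

```text
t: 23.9
tool_pos: [556.3, -4.1, 159.5]
ee_rot: [0.258, -0.029, 0.966, 0.008]
wrist_force: [0.5, 0.2, 1.1]
gripper_width: 0.802
```

Call:
drive_tool(commands="0 0 -13 0 0 0 0.8;0 0 -13 0 0 0 0.8;0 0 -13 0 0 0 0.8;0 0 -13 0 0 0 0.8;0 0 -13 0 0 0 0.8;0 0 -13 0 0 0 0.8;0 0 -13 0 0 0 0.8;0 0 -13 0 0 0 0.8")

```text
t: 24.7
tool_pos: [504.3, -7.2, 251.1]
ee_rot: [0.259, -0.029, 0.965, 0.007]
wrist_force: [-1.0, -0.3, -0.6]
gripper_width: 0.797
```

Call:
drive_tool(commands="0 0 0 0 0.131 0 0.5;0 0 0 0 0.131 0 0.5;0 0 0 0 0.131 0 0.5;0 0 0 0 0.131 0 0.5;0 0 0 0 0 0 0.5;0 0 0 0 0 0 0.5;0 0 0 0 0 0 0.5;0 0 0 0 0 0 0.5")

```text
t: 25.5
tool_pos: [504.1, -7.2, 249.7]
ee_rot: [0.001, -0.03, 1.0, -0.0]
wrist_force: [0.5, -0.2, 0.8]
gripper_width: 0.504
```

```bash
python3 - <<'E'
from rig import manip,capture
from h import *
import pickle
s=manip.get_state();here(s)
c=capture("wrist");pickle.dump((c,s),open("w7.pkl","wb"));crop(c["img"],100,20,300,220,2.65,"pics/w7.png")
go(s,[518.7,80.3,230])
E
```

```text
t 25.5 pos [504.1  -7.2 249.7] x [-0.998 -0.059 -0.001] y [-0.059  0.998 -0.   ] z [ 0.001 -0.    -1.   ] F [ 0.5 -0.2  0.8] w 0.504 q [-0.12 -0.16  2.03 -0.    1.28 -1.75]
tool delta [-19.7  86.5  19.7]
```

View pics/w7.png

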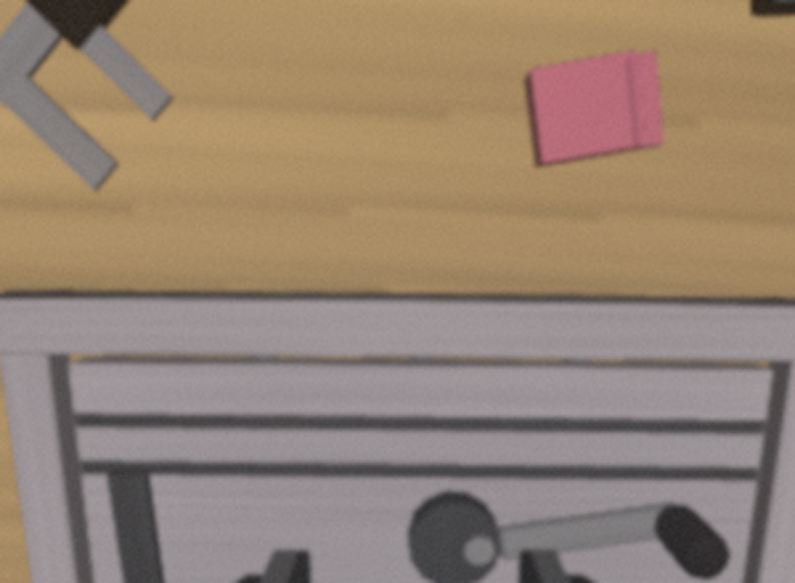

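That was my 12th picture, so later checks are numeric. Grip: base (676,522), top centre (706,552); pivot cap (481,551).

```bash
python3 - <<'E'
from h import *
import pickle
c,s=pickle.load(open("w7.pkl","rb"));o=lambda l:np.array(l,float)/2.65+[100,20]
W=back(c,o([[676,522],[706,552],[481,551]]),[89.5,119.5,91])[:,:2];print(W.round(1));d=W[:2].mean(0)-W[2];print(np.hypot(*d),np.arctan2(-d[0],d[1]))
E
```

```text
[[519.   81. ]
 [516.7  79.3]
 [532.4  17.3]]
64.51543651696886 0.22741536544129903
```

Call:
drive_tool(commands="0 0 0 0 0 0.1403 0.5;0 0 0 0 0 0.1403 0.5;0 0 0 0 0 0.1403 0.5;0 0 0 0 0 0.1403 0.5;0 0 0 0 0 0.1403 0.5;0 0 0 0 0 0.1403 0.5;0 0 0 0 0 0.1403 0.5;0 0 0 0 0 0.1403 0.5")

```text
t: 26.35
tool_pos: [504.4, -7.3, 249.8]
ee_rot: [0.0, 0.509, 0.861, 0.0]
wrist_force: [-0.5, 0.7, 0.1]
gripper_width: 0.497
```

Call:
drive_tool(commands="0 0 0 0 0 0.1403 0.5;0 0 0 0 0 0.1403 0.5;16.4 6.7 4.9 0 0 0 0.5;16.4 6.7 4.9 0 0 0 0.5;16.4 6.7 4.9 0 0 0 0.5;16.4 6.7 4.9 0 0 0 0.5;16.4 6.7 4.9 0 0 0 0.5;0 0 0 0 0 0 0.5")

```text
t: 27.15
tool_pos: [518.4, 81.4, 224.5]
ee_rot: [-0.0, 0.622, 0.783, -0.0]
wrist_force: [-1.1, -0.5, 0.8]
gripper_width: 0.498
```

```bash
python3 - <<'E'
from rig import manip
from h import *
s=manip.get_state();here(s);go(s,[518.2,80.2,168])
E
```

```text
t 27.15 pos [518.4  81.4 224.5] x [-0.227  0.974  0.   ] y [ 0.974  0.227 -0.001] z [-0.001 -0.    -1.   ] F [-1.1 -0.5  0.8] w 0.498 q [ 0.05 -0.09  2.    0.    1.23 -0.18]
tool delta [-1.2 -0.4 56.5]
```

Call:
drive_tool(commands="-1.2 -0.4 8 0 0 0 0.5;0 0 8 0 0 0 0.5;0 0 8 0 0 0 0.5;0 0 8 0 0 0 0.5;0 0 8 0 0 0 0.5;0 0 8 0 0 0 0.5;0 0 7 0 0 0 0.5;0 0 0 0 0 0 0.5")

```text
t: 27.95
tool_pos: [518.2, 78.8, 168.7]
ee_rot: [-0.001, 0.622, 0.783, -0.001]
wrist_force: [-0.5, 0.0, 0.8]
gripper_width: 0.497
```

Call:
drive_tool(commands="0 0 0 0 0 0 0.05;0 0 0 0 0 0 0.05;0 0 0 0 0 0 0.05;0 0 0 0 0 0 0.05;0 0 0 0 0 0 0.05;0 0 0 0 0 0 0.05;0 0 0 0 0 0 0.05;0 0 0 0 0 0 0.05", squeeze=50)

```text
t: 28.75
tool_pos: [519.2, 79.0, 170.8]
ee_rot: [0.0, 0.622, 0.783, 0.0]
wrist_force: [-0.7, 0.3, 3.8]
gripper_width: 0.15
```

```bash
python3 - <<'E'
from rig import manip
from h import *
s=manip.get_state();here(s)
# arc rows: per-row rotation a about world z, chord in tool frame
P=np.array([532.6,17.1]);g=s["tool_pos"][:2]-P;print("r",np.hypot(*g),"ang",np.arctan2(-g[0],g[1]))
a=1.42/14;print(a,2*65*np.sin(a/2))
E
```

```text
t 28.75 pos [519.2  79.  170.8] x [-0.225  0.974 -0.   ] y [0.974 0.225 0.001] z [ 0.001 -0.    -1.   ] F [-0.7  0.3  3.8] w 0.15 q [ 0.05 -0.03  2.04 -0.    1.13 -0.18]
r 63.29436181017473 ang 0.2131792433260733
0.10142857142857142 6.590031435437759
```

Grip is held (0.15 ≈ knob). Fingertips just touch the lever, so up 3 mm, then sweep along the arc.

Call:
drive_tool(commands="0 0 -3 0 0 0 0.05;-0.32 -6.45 0 0 0 -0.1 0.05;-0.32 -6.45 0 0 0 -0.1 0.05;-0.32 -6.45 0 0 0 -0.1 0.05;-0.32 -6.45 0 0 0 -0.1 0.05;-0.32 -6.45 0 0 0 -0.1 0.05;-0.32 -6.45 0 0 0 -0.1 0.05;0 0 0 0 0 0 0.05")

```text
t: 29.55
tool_pos: [484.8, 59.3, 171.1]
ee_rot: [-0.001, 0.363, 0.932, -0.001]
wrist_force: [4.4, 0.0, -10.9]
gripper_width: 0.155
```

```bash
cat >>h.py <<'E'
def lev(s):
    here(s);g=s["tool_pos"][:2]-np.array([532.6,17.1]);y=rot(s["ee_rot"]).as_matrix()[:,1];print("r",np.hypot(*g),"ang",np.arctan2(-g[0],g[1]),"tool",np.arctan2(y[1],y[0]))
E
python3 -c "
from rig import manip
from h import *
lev(manip.get_state())"
```

```text
t 29.55 pos [484.8  59.3 171.1] x [-0.736  0.677  0.001] y [ 0.677  0.736 -0.002] z [-0.002 -0.001 -1.   ] F [  4.4   0.  -10.9] w 0.155 q [ 0.01 -0.11  2.12 -0.    1.13 -0.81]
r 63.742437676783155 ang 0.8479773474446296 tool 0.8270841399931431
```

Call:
drive_tool(commands="-0.32 -6.45 2.3 0 0 -0.1 0.05;-0.32 -6.45 0 0 0 -0.1 0.05;-0.32 -6.45 0 0 0 -0.1 0.05;-0.32 -6.45 0 0 0 -0.1 0.05;-0.32 -6.45 0 0 0 -0.1 0.05;-0.32 -6.45 0 0 0 -0.1 0.05;-0.32 -6.45 0 0 0 -0.1 0.05;0 0 0 0 0 0 0.05")

```text
t: 30.35
tool_pos: [468.1, 19.1, 170.8]
ee_rot: [-0.001, 0.023, 1.0, 0.0]
wrist_force: [-4.1, 2.5, 0.5]
gripper_width: 0.153
```

```bash
python3 -c "
from rig import manip
from h import *
lev(manip.get_state())"
```

```text
t 30.35 pos [468.1  19.1 170.8] x [-0.999  0.046  0.003] y [0.046 0.999 0.001] z [-0.003  0.001 -1.   ] F [-4.1  2.5  0.5] w 0.153 q [-0.07 -0.16  2.17  0.    1.14 -1.6 ]
r 64.48665525594924 ang 1.5402566212243851 tool 1.5246065550794434
```

Call:
drive_tool(commands="-0.1 -3 0 0 0 -0.045 0.05;-0.1 -3 0 0 0 -0.045 0.05;0 -1.5 0 0 0 0 0.05;0 -1.5 0 0 0 0 0.05;0 0 0 0 0 0 0.05;0 0 0 0 0 0 0.05;0 0 0 0 0 0 0.05;0 0 0 0 0 0 0.05")

```text
t: 31.15
tool_pos: [468.2, 12.1, 170.8]
ee_rot: [-0.002, -0.021, 1.0, 0.003]
wrist_force: [-4.5, 10.7, 1.4]
gripper_width: 0.152
```

```bash
python3 -c "
from rig import manip
from h import *
lev(manip.get_state())"
```

```text
t 31.15 pos [468.2  12.1 170.8] x [-0.999 -0.042  0.003] y [-0.042  0.999  0.005] z [-0.004  0.005 -1.   ] F [-4.5 10.7  1.4] w 0.152 q [-0.09 -0.16  2.17  0.01  1.14 -1.71]
r 64.6108564051417 ang 1.647569302489216 tool 1.6132559450871184
```

Call:
drive_tool(commands="0 -1.5 0 0 0 0 0.05;0 -1.5 0 0 0 0 0.05;0 0 0 0 0 0 0.05;0 0 0 0 0 0 0.05;0 0 0 0 0 0 0.05;0 0 0 0 0 0 0.05;0 0 0 0 0 0 0.05;0 0 0 0 0 0 0.05")

```text
t: 31.95
tool_pos: [468.2, 11.4, 170.8]
ee_rot: [-0.002, -0.021, 1.0, 0.006]
wrist_force: [-4.8, 21.3, 3.2]
gripper_width: 0.15
```

Call:
drive_tool(commands="0 2.5 0 0 0 0 0.05;0 1.5 0 0 0 0 0.05;0 0 0 0 0 0 0.3;0 0 0 0 0 0 0.4;0 0 0 0 0 0 0.4;0 0 0 0 0 0 0.4;0 0 0 0 0 0 0.4;0 0 0 0 0 0 0.4")

```text
t: 32.75
tool_pos: [469.1, 10.6, 171.0]
ee_rot: [0.0, -0.023, 1.0, -0.0]
wrist_force: [-0.2, 0.4, -0.6]
gripper_width: 0.398
```

Call:
drive_tool(commands="0 0 -5 0 0 0 0.4;0 0 -10 0 0 0 0.4;0 0 -20 0 0 0 0.4;0 0 -20 0 0 0 0.4;0 0 -20 0 0 0 0.4;0 0 -20 0 0 0 0.4;0 0 -20 0 0 0 0.4;0 0 -20 0 0 0 0.4")

```text
t: 33.55
tool_pos: [469.0, 10.9, 307.9]
ee_rot: [0.001, -0.023, 1.0, -0.0]
wrist_force: [0.9, 0.2, -0.5]
gripper_width: 0.4
```

```bash
python3 - <<'E'
from rig import manip,capture
from h import *
import pickle
here(manip.get_state())
c=capture("wrist");pickle.dump(c,open("w8.pkl","wb"));p=pickle.load(open("router.pkl","rb"))
a=p[2];M=np.array([[np.cos(a),-np.sin(a)],[np.sin(a),np.cos(a)]])
# rectify: sample router-frame planes and print coarse brightness maps (no viewing)
def samp(x,y,z):
    X,Y=np.meshgrid(x,y,indexing="ij");P=np.c_[p[0]+M[0,0]*X.ravel()+M[0,1]*Y.ravel(),p[1]+M[1,0]*X.ravel()+M[1,1]*Y.ravel(),np.full(X.size,z)]
    q=proj(c,P).astype(np.float32);v=cv2.remap(c["img"],q[:,0].reshape(X.shape),q[:,1].reshape(X.shape),cv2.INTER_LINEAR);return v
v=samp(np.arange(-175,-60,5),np.arange(-20,110,5),100);print("grip dark map z=100 (rows x -175.., cols y -20..)")
for x,r in zip(range(-175,-60,5),v.mean(2)):print(x,"".join("#" if t<60 else "+" if t<110 else "." for t in r))
E
```

```text
t 33.55 pos [469.   10.9 307.9] x [-0.999 -0.046 -0.001] y [-0.046  0.999 -0.001] z [ 0.001 -0.001 -1.   ] F [ 0.9  0.2 -0.5] w 0.4 q [-0.09 -0.29  2.03 -0.    1.4  -1.71]
grip dark map z=100 (rows x -175.., cols y -20..)
-175 ..........................
-170 ..........................
-165 ........+.................
-160 +++++++###++++++++++++++++
-155 .......###................
-150 .......+##................
-145 ........+.................
-140 ++++++++.+++++++++++++++++
-135 ..........................
-130 ..........................
-125 ++++++++.+++++++++++++++++
-120 ..........................
-115 ..........................
-110 .......+.+................
-105 #.....+++++....+++........
-100 #.....++.++....#++........
-95 #....+++.++....#++++......
-90 #....++++++....#+++##.....
-85 #.....+++++....##++##+....
-80 #++++++++++#+..##+++##....
-75 #.........+++..##+++##....
-70 #.........+.+..###++###...
-65 #.........+++++###.+###+..
```

Lever stood firm at the stop (3 mm of command → 0.7 mm, 21 N), knob seen at router (−157, 20) = fully over. Last check of the blank's edges by image code.

```bash
python3 - <<'E'
from h import *
from rig import capture
import pickle
p=pickle.load(open("router.pkl","rb"));a=p[2];M=np.array([[np.cos(a),-np.sin(a)],[np.sin(a),np.cos(a)]])
def samp(c,x,y,z):
    X,Y=np.meshgrid(x,y,indexing="ij");L=np.c_[X.ravel(),Y.ravel()]@M.T+p[:2]
    q=proj(c,np.c_[L,np.full(len(L),z)]).astype(np.float32).reshape(*X.shape,2)
    return cv2.remap(c["img"],q[...,0],q[...,1],cv2.INTER_LINEAR).astype(int)
w=pickle.load(open("w8.pkl","rb"))
for n,c in(("wrist",w),("scene",capture("scene"))):
  d=lambda v:(v[...,1]-v[...,0])  # green minus red: acrylic tint
  xs=np.arange(-82,34,4);print(n,"along x at y -15..-5",list(zip(xs.tolist(),d(samp(c,xs,np.arange(-20,-4,2),88)).mean(1).round().astype(int).tolist())))
  ys=np.arange(-40,42,3);print(n,"along y at x -62..-40",list(zip(ys.tolist(),d(samp(c,np.arange(-62,-38,3),ys,88)).mean(0).round().astype(int).tolist())))
E
```

```text
wrist along x at y -15..-5 [(-82, -6), (-78, -2), (-74, 3), (-70, 4), (-66, 8), (-62, 9), (-58, 9), (-54, 10), (-50, 10), (-46, 10), (-42, 10), (-38, 10), (-34, 10), (-30, 10), (-26, 10), (-22, 10), (-18, 10), (-14, 11), (-10, 10), (-6, 10), (-2, 10), (2, 10), (6, 10), (10, 10), (14, 11), (18, 11), (22, 3), (26, 1), (30, 2)]
wrist along y at x -62..-40 [(-40, 0), (-37, -1), (-34, -1), (-31, -1), (-28, 0), (-25, 1), (-22, 4), (-19, 8), (-16, 10), (-13, 10), (-10, 11), (-7, 10), (-4, 10), (-1, 10), (2, 10), (5, 10), (8, 10), (11, 10), (14, 10), (17, 9), (20, 9), (23, 9), (26, 6), (29, -3), (32, -4), (35, -4), (38, -5), (41, -4)]
scene along x at y -15..-5 [(-82, -6), (-78, -6), (-74, -4), (-70, 4), (-66, 8), (-62, 8), (-58, 8), (-54, 8), (-50, 8), (-46, 8), (-42, 10), (-38, 8), (-34, 8), (-30, 8), (-26, 8), (-22, 8), (-18, 8), (-14, 8), (-10, 8), (-6, 7), (-2, 8), (2, 7), (6, 8), (10, 7), (14, 6), (18, 5), (22, -1), (26, -2), (30, 0)]
scene along y at x -62..-40 [(-40, 0), (-37, 1), (-34, 0), (-31, -2), (-28, 0), (-25, 3), (-22, 7), (-19, 8), (-16, 8), (-13, 8), (-10, 8), (-7, 8), (-4, 8), (-1, 8), (2, 8), (5, 8), (8, 8), (11, 8), (14, 8), (17, 8), (20, 8), (23, 8), (26, 7), (29, 6), (32, 4), (35, 0), (38, -2), (41, -2)]
```

```bash
python3 - <<'E'
from h import *
from rig import capture
import pickle
p=pickle.load(open("router.pkl","rb"));a=p[2];M=np.array([[np.cos(a),-np.sin(a)],[np.sin(a),np.cos(a)]])
def samp(c,x,y,z):
    X,Y=np.meshgrid(x,y,indexing="ij");L=np.c_[X.ravel(),Y.ravel()]@M.T+p[:2]
    q=proj(c,np.c_[L,np.full(len(L),z)]).astype(np.float32).reshape(*X.shape,2)
    v=cv2.remap(c["img"],q[...,0],q[...,1],cv2.INTER_LINEAR).astype(float);return v[...,1]-v[...,0],v.mean(2)
w=pickle.load(open("w8.pkl","rb"))
def cross(g,v,th=4):
    i=np.where(np.diff(v>th))[0];return [round(float(g[k]+(th-v[k])/(v[k+1]-v[k])*(g[1]-g[0])),1) for k in i]
xs=np.arange(-85,35,1.);ys=np.arange(-45,50,1.)
for n,c in(("wrist",w),("scene",capture("scene"))):
  for y in(-18,-10,0,22): print(n,"y",y,"x edges",cross(xs,samp(c,xs,np.arange(y-3,y+4),88)[0].mean(1)))
  for x in(-58,-45,-30,-15,0,12):
    g,m=samp(c,np.arange(x-3,x+4),ys,88);print(n,"x",x,"y edges",cross(ys,g.mean(0)),"lum",m.mean(0)[9:30:3].round().astype(int).tolist())
E
```

```text
wrist y -18 x edges [-69.0, 21.5]
wrist y -10 x edges [-75.2, -74.0, -73.0, 21.6]
wrist y 0 x edges [-74.5, 22.1]
wrist y 22 x edges [-70.6, 22.4]
wrist x -58 y edges [-19.8, 27.6] lum [113, 52, 43, 39, 40, 48, 126]
wrist x -45 y edges [-22.7, 26.2] lum [40, 44, 40, 37, 43, 122, 156]
wrist x -30 y edges [-26.2, 25.7] lum [38, 43, 39, 49, 133, 155, 156]
wrist x -15 y edges [-29.6, 25.4] lum [39, 43, 56, 140, 156, 155, 155]
wrist x 0 y edges [-29.9, 25.9] lum [128, 116, 135, 155, 156, 155, 156]
wrist x 12 y edges [-30.4, 25.3] lum [141, 135, 122, 140, 139, 138, 140]
scene y -18 x edges [-69.8, 11.9]
scene y -10 x edges [-69.7, 20.2]
scene y 0 x edges [-69.6, 20.8]
scene y 22 x edges [-71.3, 21.4]
scene x -58 y edges [-26.8, 31.2] lum [19, 15, 45, 104, 145, 167, 174]
scene x -45 y edges [-23.8, 32.3] lum [10, 16, 18, 18, 71, 141, 167]
scene x -30 y edges [-24.3, 30.9] lum [12, 11, 10, 16, 79, 151, 173]
scene x -15 y edges [-24.6, 31.7] lum [9, 14, 11, 19, 94, 159, 175]
scene x 0 y edges [-23.9, 29.7] lum [13, 12, 10, 26, 103, 164, 174]
scene x 12 y edges [-19.0, 29.6] lum [8, 13, 11, 7, 24, 65, 116]
```

```bash
python3 -c "
from rig import manip
print(manip.job_done(),manip.get_state()['t'])"
```

```text
the job is handed in; nothing more can be done
the job is handed in; nothing more can be done
```

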